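# Candle an old half-bottle

## Robot

A 7-joint arm with a two-finger parallel gripper is mounted at the origin on a cart in front of the work surface, level with it; the furniture and walls round the work are solid. World frame = base frame: x ahead of the robot, y to its left, z up, the work surface at z = 0. Lengths are in m, angles in rad, forces in N, time in s.
With the tool pointing down it reaches from about 0.4 to 0.9 m from the base axis. Payload 5.5 kg.
Tool frame: the origin (TCP) lies between the finger pads; the fingertips stand 8 mm ahead of it and the grasp point (between the pads) lies 11 mm behind it; z points along the fingers, y is the direction in which the jaws open and shut (so a half turn about z gives the same grasp; the last joint's range is limited). The gripper opens to 92 mm and grips with 3 to 60 N. Pads are 19 mm wide; open, the fingers measure 130 mm over their backs; the gripper's body (75 mm by 190 mm) begins 47 mm behind the grasp point.
Start: joints at [-1.081, 0.501, -0.427, 1.55, 0.221, 1.138, -0.21], TCP at [0.146, 0.633, 0.235] pointing down, gripper open.
Joint ranges: [-2.88, 2.88], [-0.31, 2.03], [-1.54, 1.56], [0.2, 2.42], [-1.41, 4.55], [0.19, 2.02], [-2.57, 2.57]. Speed limits (rad/s): [2.57, 2.57, 3.14, 3.14, 3.14, 3.14, 3.14].

## Interface

Orientations are given as [roll, pitch, yaw] about the fixed x, y, z axes, in that order (R = Rz(yaw) Ry(pitch) Rx(roll)).
In Python, from workcell import manip, viewer, job gives the robot as it stands.
- The arm moves only by the shell command python3 -m handwheel 'ROWS' [FORCE]. ROWS is JSON, a list that holds one entry, the list of rows, each a list of 5 numbers: the shift along the tool's x, y, z in cm, then the turn about the tool's z in degrees, then the opening, from 0 (shut) to 1 (fully open). A call has exactly 8 rows; each row shifts and turns the commanded pose from where the row before left it, along the tool's axes as they then stand; what a row does not reach is not made up. A row lasts 1/10 s, in which the tool goes at most 50 mm and 8.59 degrees, less where a joint would pass 70% of its speed; a pose out of reach is approached as far as the arm can. A call with a gripper value outside its range is refused whole. The fingers move at their own pace and stop on an object; FORCE is the grip in N (left out, the last holds). Time passes only in rows, so rows that do not move let the fingers close, or fill a call up. It gives the time, the measured TCP pose, the force and the opening at its end, in the units of the state.
- manip.state(): the state, without advancing time (a new reading comes with each control period).
- viewer.snapshot(name): name is "scene" or "top"; returns the picture (420x560x3 uint8, red, green, blue); there is no depth.
- viewer.get_calibration(name): a dict with "K" (3x3 intrinsics, pixels), "k1" (the pictures are not rectified: a ray, as slopes to the right and down, at radius r is drawn at 1 + k1 r^2 times it, then the intrinsics apply), "rvec" (rotation vector, rad) and "tvec" (3), from world to camera coordinates, as OpenCV has them. Camera axes: x right, y down, z forward; pixel columns grow to the right and rows downward; lengths in m; the calibration is good to about 2 mm. A picture is of the moment at which its call begins. get_calibration takes no time and is no camera call.
- job.close_job(): hands the job in, once; it reports no verdict.
The state is a dict: "time": time; "q": joint angles; "dq": joint speeds; "effort": joint torques, N m; "tool_pos": TCP position; "tool_rot": TCP orientation; "ft_force": force on the tool from outside, world axes, zero at the start; "torque": the same for the moment, N m; "grip_width": opening from 0.0 (shut) to 1.0 (fully open).
Only numpy, scipy, OpenCV 4.12 (cv2) and the standard library are available. Lean on these libraries where they do the work, as an engineer would, in place of code of your own. Each camera call takes 0.05 s, during which the arm holds its last target. There are 200 camera calls.

## Task

An old half-bottle has come up from the cellar lying in its wooden cradle and must be looked at against the candle. Swing the brass keeper fully aside, off the neck, towards the mouth of the bottle; then take the bottle gently round its body at the balance point, lift it straight out and carry it lying level and slowly, so that the sediment is not stirred. Finish while still holding it in the air, level and quite still, with its shoulder a hand's breadth above the candle flame, and leave the candle and everything else on the bar as they are.

Things in the scene. Friction and masses are not known exactly. Their poses are not given: they have to be found in the camera images.
- cradle: dark wooden cradle, board 116 x 300 mm (x, y), top 18 mm up; heavy, stays put. Origin under its centre, z up. The bottle lies along y, neck to +y: its body on a saddle (20 thick, 38 high, at y -85), its neck in an open slot, flared to 58 at the top, of the neck board (22 thick, 106 wide, 76.5 high, at y +78); foot stop 60 wide, 58 high at y -126. Between saddle and neck board the bottle's sides are free
- neck_keeper (a joint): brass keeper, flat bar 93 x 11 x 6 mm, underside 77.5 mm above the bar top; it lies over the neck and turns level about an upright screw on the neck board. Value in rad: 0 to 0.3 at the start, across the neck, the bottle cannot be lifted; grows clockwise seen from above as the free end swings to cradle +y, stop at 1.75. Stays where left (about 0.5 N at the knob)
- keeper_knob (a point): middle of the upright brass knob at the keeper's free end, 97.5 mm above the bar top, 76 mm from the pivot; knob 16 mm across, from 83.5 to 109.5 mm high, free all round above the keeper bar
- keeper_pivot (a point): point on the keeper's upright pivot axis at the height of the knob's middle; in the cradle frame at x +40, y +78 mm. The closed keeper points from here to cradle -x
- old_bottle: full half-bottle lying on its side in the cradle: body 57.6 mm across and 146 mm long, neck 30.6 mm across, 235 mm over all, 0.53 to 0.8 kg. Origin: centre of its foot; its own z runs along its axis to the mouth, which lies level. In the cradle its axis is 56.8 mm above the bar top. Old glass: grip it with about 20 to 35 N a finger
- bottle_balance (a point): centre of mass of the bottle, on its axis 90 mm from the foot: where to take it
- bottle_shoulder (a point): shoulder of the bottle, on its axis 155 mm from the foot
- votive: low bowl-shaped glass 74 mm across, 43 mm high, open at the top, with the burning tealight in it; origin: centre of its underside. Stands on the bar on the other side from the cradle
- tealight: burning tealight 40 mm across, lying in the votive; origin: centre of its underside, the flame tip is 44 mm above it, about 53 mm above the bar
- matchbox: closed match box 36 x 54 x 15 mm lying behind the work; bystander, origin centre of underside
- steel_cup: steel cup with strap handle, 92 mm high; bystander behind the work, origin under the body
- empty_votive: votive glass without candle, 74 mm across, 43 mm high; bystander, origin centre of underside
- glass_a: wine glass standing on its rim, 81 mm across, 202 mm high; bystander at the back
- glass_b: second wine glass standing on its rim, 81 mm across, 202 mm high; bystander at the back
- slate_a: slate coaster 67 x 67 x 6 mm lying on the left; bystander
There are look-alikes about, which are no part of the job. Leave any turquoise look-alike of the votive alone.

How it is judged:
On the way, in this order (a step that is already met when the one before it is completed fails the run):
1. the keeper is swung fully aside while the bottle still lies in the cradle (value of joint neck_keeper above 1.3 rad and height (world z) of bottle_balance below 0.075 m), for 0.2 s.
2. the bottle is lifted clear of the cradle, lying level (height (world z) of bottle_balance above 0.105 m and contact force between old_bottle and cradle below 0.1 N and angle between old_bottle's own z axis and vertical between 1.4308 and 1.7108 rad and contact force between the fingers and old_bottle above 3 N), for 0.2 s.
At the end, for the whole second after the job is handed in: Held in the fingers alone (over 3 N) and still: bottle axis within 0.1 rad of level, its shoulder within 35 mm of the candle's axis seen from above and 0.115 to 0.23 m above the bar; keeper open beyond 1.3 rad; candle within 15 mm of where it stood (value of joint neck_keeper above 1.3 rad and angle between old_bottle's own z axis and vertical between 1.4708 and 1.6708 rad and horizontal distance between bottle_shoulder and tealight below 0.035 m and height (world z) of bottle_shoulder between 0.115 and 0.23 m and linear speed of old_bottle below 0.03 m/s and angular speed of old_bottle below 0.15 rad/s and contact force between the fingers and old_bottle above 3 N and contact force between old_bottle and cradle below 0.1 N and contact force between old_bottle and votive below 0.1 N and distance of votive from where it was at the start of the episode below 0.015 m and horizontal distance between tealight and votive below 0.015 m); the arm keeps its last pose, push and grip.
It fails at once if the bottle is tipped more than 0.2 rad from level (angle between old_bottle's own z axis and vertical below 1.3708 rad or angle between old_bottle's own z axis and vertical above 1.7708 rad).
It fails at once if the bottle moves faster than 0.5 m/s (linear speed of old_bottle above 0.5 m/s).
It fails at once if the bottle is squeezed or pressed too hard: more than 90 N by the fingers in all, or 60 N against the cradle (contact force between the fingers and old_bottle above 90 N or contact force between old_bottle and cradle above 60 N).
It fails at once if the candle is shifted or touched by the bottle (distance of votive from where it was at the start of the episode above 0.015 m or distance between tealight and votive above 0.03 m or contact force between old_bottle and votive above 0.5 N or contact force between old_bottle and tealight above 0.5 N).
It fails at once if another thing on the bar is moved more than 25 mm (distance of any of matchbox, steel_cup, empty_votive, glass_a, glass_b, slate_a from where it was at the start of the episode above 0.025 m).
It also fails if it takes over 64 s, if anything falls off the work surface, if the arm or the gripper's body presses on something with over 40 N, if the wrist force passes 120 N, or if a joint passes its speed limit or range.

## Working session

There is one attempt and no reset: what is moved stays moved. The work goes in short steps, Python scripts to look and compute and a shell command to move; the robot and the scene stay as the last step left them, time stands still between calls to the robot, and variables do not carry over. Pictures are saved under pics/ and viewed, about 8 in all and at most 12, crops included, and the job is handed in when it is done.

```bash
mkdir -p pics
cat > h.py <<'E'
import numpy as np, cv2
from workcell import manip, viewer, job
from scipy.spatial.transform import Rotation as R
def cal(n):
    c=viewer.get_calibration(n); return np.array(c["K"]),c["k1"],cv2.Rodrigues(np.array(c["rvec"],float))[0],np.array(c["tvec"],float).ravel()
def ray(n,u,v):
    K,k1,Rm,t=cal(n); p=cv2.undistortPoints(np.array([[[u,v]]],float),K,np.array([k1,0,0,0.]))[0,0]
    return -Rm.T@t, Rm.T@np.array([p[0],p[1],1])
def plane(n,u,v,z):
    o,d=ray(n,u,v); return o+d*(z-o[2])/d[2]
def proj(n,P):
    K,k1,Rm,t=cal(n); return cv2.projectPoints(np.array(P,float).reshape(-1,3),cv2.Rodrigues(Rm)[0],t,K,np.array([k1,0,0,0.]))[0][:,0]
def snap(n,f):
    im=viewer.snapshot(n); cv2.imwrite("pics/"+f,im[:,:,::-1]); return im
E
python3 - <<'E'
from h import *
for n in("scene","top"): snap(n,n+"0.png"); print(n,ray(n,280,210))
print(manip.state())
E
```

```text
scene (array([-0.20253647, -0.98884206,  1.03123552]), array([ 0.48846473,  0.63906414, -0.59414662]))
top (array([0.28616168, 0.03109475, 1.76599854]), array([ 0.17338536, -0.0142642 , -0.98477445]))
{'time': 0.1, 'q': array([-1.08079967,  0.50172875, -0.42679375,  1.5513744 ,  0.22074731,
        1.13828913, -0.21029997]), 'dq': array([-0.00056011, -0.00216209,  0.00038439, -0.00137692,  0.00293876,
       -0.00170399,  0.00158366]), 'effort': array([-1.20151421e-02, -5.67887449e+01, -5.83841488e+00, -2.79920447e+01,
       -6.88393833e-02,  2.40396091e-02,  3.24847383e-05]), 'tool_pos': array([0.14604488, 0.63273179, 0.23378468]), 'tool_rot': array([-3.13983505e+00, -9.39139215e-05,  2.91481584e+00]), 'ft_force': array([-0.09977123, -0.03421229,  0.50264914]), 'torque': array([ 0.00322682,  0.03598816, -0.09333264]), 'grip_width': 1.0002491150104664}
```

View pics/top0.png

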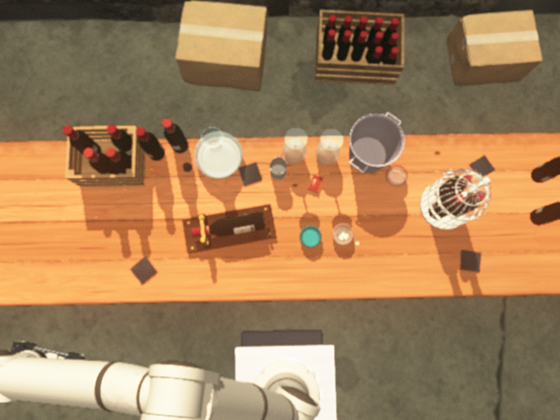

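View pics/scene0.png

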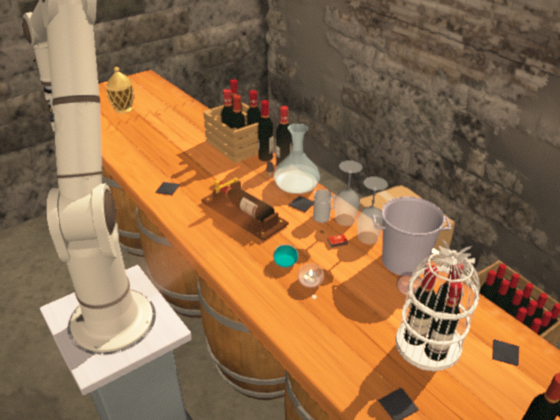

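The top view shows the cradle at about (230,230) with its neck to the left and the keeper at about (203,228). There are three votive-like glasses:
- Turquoise at (310,237): the look-alike, to be left alone.
- Clear at (343,234): appears to have a candle in it.
- Pinkish at (397,176): the empty one.

The clear one fits the description. I'll confirm it in an enlarged crop.

Run:
```python
import cv2,numpy as np
t=cv2.imread("pics/top0.png");s=cv2.imread("pics/scene0.png")
a=cv2.resize(t[195:265,175:285],None,fx=7,fy=7,interpolation=cv2.INTER_CUBIC)[:490,:770]
cv2.imwrite("pics/c1.png",a)
b=cv2.resize(t[160:260,295:415],None,fx=3.3,fy=3.3,interpolation=cv2.INTER_CUBIC)
c=cv2.resize(s[170:290,195:335],None,fx=2.8,fy=2.8,interpolation=cv2.INTER_CUBIC)
h=max(b.shape[0],c.shape[0]);o=np.zeros((h,b.shape[1]+c.shape[1],3),np.uint8);o[:b.shape[0],:b.shape[1]]=b;o[:c.shape[0],b.shape[1]:]=c
cv2.imwrite("pics/c2.png",o);print(o.shape,b.shape)
```

```text
(336, 788, 3) (330, 396, 3)
```

View pics/c1.png

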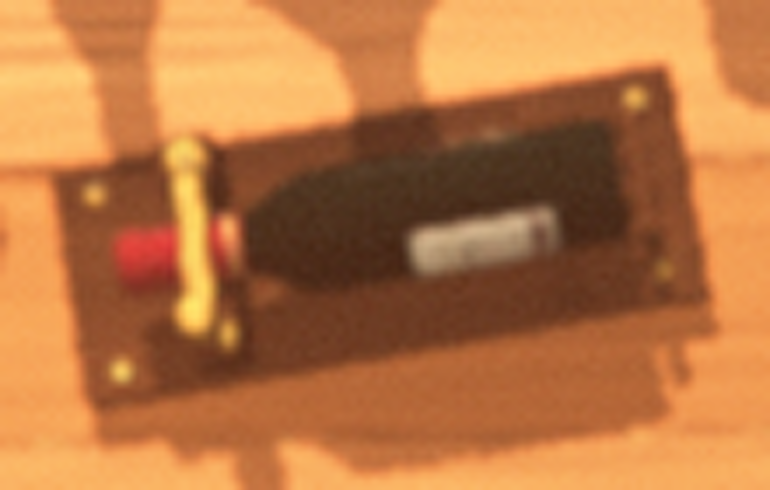

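View pics/c2.png

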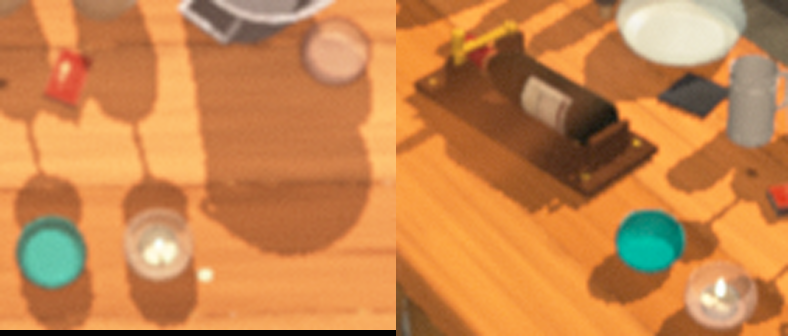

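The crops confirm it: only the clear glass at top (343,234) holds a flame. In the cradle the knob is at the near end, top (203,240), and the pivot at (201.5,217). The red mouth points left. Next I compute the poses.

```bash
cat > m.py <<'E'
from h import *
c=lambda x,y:((x+.5)/7-.5+175,(y+.5)/7-.5+195)
P=np.array([plane("top",*c(*p),.018) for p in[(57,175),(665,67),(712,300),(97,408)]])
ctr=P.mean(0);d=(P[0]-P[1])+(P[3]-P[2]);yaw=np.arctan2(d[1],d[0])-np.pi/2
print(P.round(3),ctr.round(4),np.degrees(yaw),[np.linalg.norm(P[i]-P[i-1]).round(3) for i in range(4)])
knob=plane("top",*c(194,316),.109);piv=plane("top",*c(185,150),.09)
Rz=np.array([[np.cos(yaw),-np.sin(yaw)],[np.sin(yaw),np.cos(yaw)]])
loc=lambda p:Rz.T@(p[:2]-ctr[:2]); wor=lambda x,y:ctr[:2]+Rz@[x,y]
print("knob",knob,loc(knob),"piv",piv,loc(piv), "pivot pred",wor(40,.078) if 0 else wor(.04,.078))
f=plane("top",*c(610,178),.0568);m=plane("top",*c(118,260),.0568);print("foot,mouth",f,m,loc(f),loc(m),np.linalg.norm(f-m))
print("turq",plane("top",310,237,.04))
# candle: top view & scene triangulated flame
for s,uv in(("top",(295+160/3.3,160+243/3.3)),):print("rim centre",plane(s,*uv,.043))
o1,d1=ray("top",295+162/3.3,160+243/3.3);o2,d2=ray("scene",195+(720-396)/2.8,170+288/2.8)
t=np.linalg.lstsq(np.c_[d1,-d2],o2-o1,rcond=None)[0];print("flame tri",o1+d1*t[0],o2+d2*t[1])
print("scene rim",plane("scene",195+(720-396)/2.8,170+283/2.8,.043))
o1,d1=ray("top",*c(194,316));
E
python3 m.py
```

```text
[[0.568 0.33  0.018]
 [0.614 0.04  0.018]
 [0.502 0.02  0.018]
 [0.456 0.31  0.018]] [0.5351 0.1752 0.018 ] 9.05543431633757 [np.float64(0.113), np.float64(0.294), np.float64(0.114), np.float64(0.294)]
knob [0.48790581 0.25259878 0.109     ] [-0.03441623  0.0839009 ] piv [0.56650073 0.25966148 0.09      ] [0.04431072 0.07850553] pivot pred [0.5623233  0.25848379]
foot,mouth [0.55514366 0.06656824 0.0568    ] [0.52100054 0.29489137 0.0568    ] [ 0.00270425 -0.11039362] [0.00492245 0.1204576 ] 0.2308618697857307
turq [ 0.49849268 -0.09024033  0.04      ]
rim centre [ 0.50706333 -0.20007948  0.043     ]
flame tri [ 0.50776626 -0.20285028  0.03721443] [ 0.50684165 -0.20226614  0.03701687]
scene rim [ 0.50714026 -0.20150835  0.043     ]
```

```bash
for i in 1 2; do :; done; python3 -m handwheel '[[[-2.6,-1.8,0,0,1],[-2.6,-1.8,0,0,1],[-2.6,-1.8,0,0,1],[-2.6,-1.8,0,0,1],[-2.6,-1.8,0,0,1],[-2.6,-1.8,0,0,1],[-2.6,-1.8,0,0,1],[-2.6,-1.8,0,0,1]]]'; python3 -m handwheel '[[[-2.6,-1.8,0,0,0.42],[-2.6,-1.8,0,0,0.42],[-2.6,-1.8,0,0,0.42],[-2.6,-1.8,0,0,0.42],[-2.6,-1.8,0,0,0.42],[-2.6,-1.8,0,0,0.42],[-2.6,-1.8,0,0,0.42],[0,0,0,0,0.42]]]'
cat > d.py <<'E'
# usage: d.py x y z jawdir_deg -> tool-axis shift (cm) and turn (deg)
from h import *; import sys
s=manip.state();Rm=R.from_euler("xyz",s["tool_rot"]).as_matrix();t=np.array(list(map(float,sys.argv[1:4])))
jd=np.degrees(np.arctan2(Rm[1,1],Rm[0,1]));turn=(jd-float(sys.argv[4])+90)%180-90
print("t",s["time"],"pos",s["tool_pos"].round(4),"shift cm",(Rm.T@(t-s["tool_pos"])*100).round(2),"jaw",jd.round(1),"turn",turn.round(1),"tilt",np.degrees(np.arccos(-Rm[2,2])).round(2),"F",s["ft_force"].round(1),"g",s["grip_width"])
E
python3 d.py .489 .253 .14 85
python3 - <<'E'
from h import *
t=snap("top","t1.png");s=snap("scene","s1.png")
K=proj("scene",[[.489,.253,.0975]])[0].astype(int)
T=proj("top",[[.489,.253,.0975]])[0].astype(int);print(K,T)
f=lambda im,p:cv2.resize(im[p[1]-50:p[1]+50,p[0]-65:p[0]+65],None,fx=3,fy=3,interpolation=cv2.INTER_CUBIC)
cv2.imwrite("pics/c3.png",np.hstack([f(t,T),f(s,K)])[:,:,::-1])
E
```

```text
time: 0.9
tool_pos: [0.317, 0.4449, 0.2344]
tool_rot: [-3.141, -0.0, 2.915]
ft_force: [0.3, 1.1, 0.5]
grip_width: 0.997
time: 1.7
tool_pos: [0.4688, 0.2775, 0.2342]
tool_rot: [-3.139, 0.001, 2.907]
ft_force: [-0.6, -0.2, -0.0]
grip_width: 0.427
t 1.7 pos [0.4688 0.2775 0.2342] shift cm [-2.52 -1.89  9.42] jaw 76.6 turn -8.4 tilt 0.16 F [-0.6 -0.2 -0. ] g 0.4266691212738556
[216 183] [202 239]
```

View pics/c3.png

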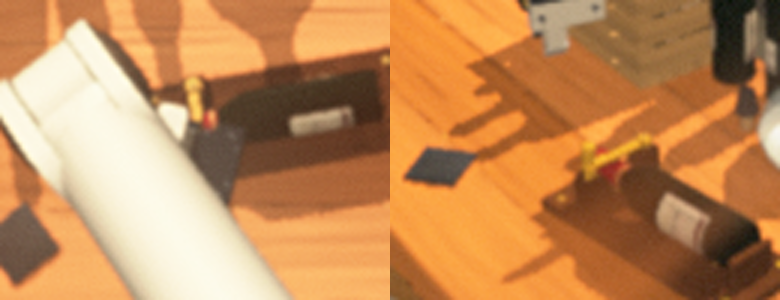

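The scene crop shows the knob at about (217,186), close to the prediction of (216,183), with the gripper still short of it. I'll cast that ray as a cross-check.

```bash
python3 - <<'E'
from h import *
print(plane("scene",216+(589-585)/3,183-50+160/3,.0975), plane("top",202.3,239.7,.1095),plane("top",202.3,239.7,.1))
E
python3 d.py .488 .251 .14 88
```

```text
[0.48123214 0.23666993 0.0975    ] [0.4878891  0.25248744 0.1095    ] [0.48904601 0.25375713 0.1       ]
t 1.8 pos [0.4655 0.2818 0.2342] shift cm [-2.9  -2.49  9.42] jaw 76.9 turn -11.1 tilt 0.06 F [-0.4  0.3  0.1] g 0.4200847339104867
```

Run:
```python
from h import *
print(proj("scene",[[.488,.2525,z] for z in(.0835,.0975,.1095)]).round(1).tolist(), proj("scene",[[.563,.2585,.084]]).round(1).tolist())
s=cv2.imread("pics/s1.png");h=cv2.cvtColor(s,cv2.COLOR_BGR2HSV)
m=(h[...,0]>20)&(h[...,0]<32)&(h[...,1]>130)&(h[...,2]>110)
for y in range(172,198):print(y,''.join('#' if v else '.' for v in m[y,205:250]))
```

```text
[[216.8, 187.0], [216.5, 183.4], [216.3, 180.3]] [[235.2, 178.5]]
172 .............................................
173 .............................................
174 .............................................
175 .............................................
176 .............................................
177 .............................................
178 .............................................
179 .............................................
180 .............................................
181 ............#.............#..................
182 .............................................
183 .............................................
184 .............................................
185 .............................................
186 .............................................
187 .............................................
188 .............................................
189 .............................................
190 .............................................
191 .............................................
192 .............................................
193 .............................................
194 .............................................
195 .............................................
196 .............................................
197 .............................................
```

```bash
python3 -m handwheel '[[[-1.4,-1.2,0,0,0.42],[-1.5,-1.3,0,0,0.42],[0,0,0,-5.5,0.42],[0,0,0,-5.5,0.42],[0,0,2.5,0,0.42],[0,0,2.5,0,0.42],[0,0,2.5,0,0.42],[0,0,0,0,0.42]]]'; python3 d.py .488 .2515 .1 88
```

```text
time: 2.6
tool_pos: [0.4844, 0.2519, 0.1564]
tool_rot: [-3.139, -0.007, 3.11]
ft_force: [0.5, 0.3, -0.1]
grip_width: 0.424
t 2.6 pos [0.4844 0.2519 0.1564] shift cm [-0.4  -0.02  5.64] jaw 88.2 turn 0.2 tilt 0.41 F [ 0.5  0.3 -0.1] g 0.42385572740075245
```

```bash
python3 -m handwheel '[[[-0.3,0,1,0,0.42],[0,0,1,0,0.42],[0,0,1,0,0.42],[0,0,1,0,0.42],[0,0,1,0,0.42],[0,0,0.6,0,0.42],[0,0,0,0,0.42],[0,0,0,0,0.42]]]'; python3 d.py .488 .2515 .1 88
python3 - <<'E'
from h import *
s=snap("scene","s2.png")
cv2.imwrite("pics/c4.png",cv2.resize(s[130:225,165:295],None,fx=5,fy=5,interpolation=cv2.INTER_CUBIC)[:,:,::-1])
E
```

```text
time: 3.4
tool_pos: [0.4911, 0.2517, 0.1036]
tool_rot: [-3.142, -0.0, 3.107]
ft_force: [0.1, 0.1, 1.0]
grip_width: 0.422
t 3.4 pos [0.4911 0.2517 0.1036] shift cm [ 0.31 -0.03  0.36] jaw 88.0 turn 0.0 tilt 0.01 F [0.1 0.1 1. ] g 0.42193778162910955
```

View pics/c4.png

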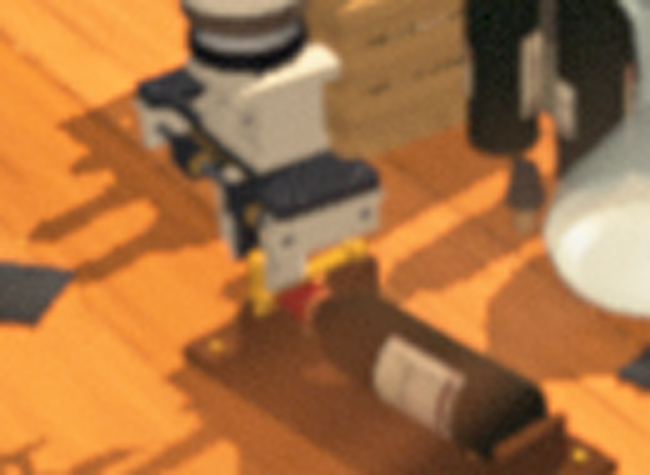

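Run:
```python
from h import *
for p in([.4911,.2225,.0957],[.4911,.2520,.0957],[.488,.2525,.1095],[.4911,.2805,.0957]):
    print(p,((proj("scene",[p])[0]-[165,130]+.5)*5).round())
```

```text
[0.4911, 0.2225, 0.0957] [289. 291.]
[0.4911, 0.252, 0.0957] [265. 271.]
[0.488, 0.2525, 0.1095] [259. 254.]
[0.4911, 0.2805, 0.0957] [242. 251.]
```

Consistent: the knob sits between the fingers. I narrow the cage a little and swing along the arc, turning with it.

```bash
python3 -m handwheel '[[[0.3,0,0.3,0,0.28],[0,0,0,0,0.28],[0.05,0.74,0,5.6,0.28],[0.05,0.74,0,5.6,0.28],[0.05,0.74,0,5.6,0.28],[0.05,0.74,0,5.6,0.28],[0.05,0.74,0,5.6,0.28],[0,0,0,0,0.28]]]'
python3 - <<'E'
from h import *
s=manip.state();p=s["tool_pos"][:2]-[.5635,.2585];print(s["time"],s["tool_pos"],np.hypot(*p),"theta",189-np.degrees(np.arctan2(p[1],p[0]))%360,s["tool_rot"],s["ft_force"])
E
```

```text
time: 4.25
tool_pos: [0.494, 0.2893, 0.1009]
tool_rot: [3.141, 0.0, 2.619]
ft_force: [0.3, 1.1, -0.6]
grip_width: 0.281
4.25 [0.49396011 0.28927401 0.10092587] 0.07604496120288888 theta 32.8711911962759 [3.14064606e+00 5.35813115e-05 2.61873505e+00] [ 0.26116559  1.10437136 -0.61828912]
```

```bash
python3 -m handwheel '[[[0.05,0.74,0,5.6,0.28],[0.05,0.74,0,5.6,0.28],[0.05,0.74,0,5.6,0.28],[0.05,0.74,0,5.6,0.28],[0.05,0.74,0,5.6,0.28],[0.05,0.74,0,5.6,0.28],[0.05,0.74,0,5.6,0.28],[0,0,0,0,0.28]]]'; python3 -m handwheel '[[[0.05,0.74,0,4,0.28],[0.05,0.74,0,4,0.28],[0.05,0.74,0,4,0.28],[0.05,0.74,0,4,0.28],[0,0,0,0,0.28],[0,0,0,0,0.28],[0,0,0,0,0.28],[0,0,0,0,0.28]]]'
python3 - <<'E'
from h import *
s=manip.state();p=s["tool_pos"][:2]-[.5635,.2585];print(s["time"],s["tool_pos"],np.hypot(*p),"theta",189-np.degrees(np.arctan2(p[1],p[0]))%360,s["tool_rot"],s["ft_force"])
E
```

```text
time: 5.05
tool_pos: [0.5292, 0.3255, 0.1008]
tool_rot: [3.141, 0.0, 1.936]
ft_force: [-0.0, 0.4, 0.7]
grip_width: 0.282
time: 5.85
tool_pos: [0.5564, 0.3345, 0.1008]
tool_rot: [-3.141, -0.0, 1.656]
ft_force: [-0.3, -0.2, 0.5]
grip_width: 0.282
5.85 [0.5563796  0.33453573 0.10075064] 0.07636840045931637 theta 93.65011062840324 [-3.14130306e+00 -7.42210965e-05  1.65629443e+00] [-0.33859729 -0.16450438  0.52952342]
```

```bash
python3 -m handwheel '[[[0,0,-1.5,0,0.28],[0,0,-2,0,0.28],[0,0,-2,0,0.28],[0,0,-2,0,0.28],[0,0,-2,0,0.28],[0,0,0,-4,0.28],[0,0,0,0,1],[0,0,0,0,1]]]'; python3 d.py .5415 .154 .19 8.8
```

```text
time: 6.65
tool_pos: [0.5566, 0.3346, 0.1962]
tool_rot: [3.141, -0.0, 1.723]
ft_force: [0.2, -0.6, -0.7]
grip_width: 0.408
t 6.65 pos [0.5566 0.3346 0.1962] shift cm [-17.62  -4.23   0.62] jaw 8.7 turn -0.1 tilt 0.02 F [ 0.2 -0.6 -0.7] g 0.4076907631394919
```

```bash
python3 -m handwheel '[[[-2.5,-0.6,0,0,1],[-2.5,-0.6,0,0,1],[-2.5,-0.6,0,0,1],[-2.5,-0.6,0,0,1],[-2.5,-0.6,0,0,1],[-2.5,-0.6,0,0,1],[-2.6,-0.6,0,0,1],[0,0,0,0,1]]]'; python3 d.py .5415 .154 .12 8.8;  python3 - <<'E'
from h import *
s=snap("scene","s3.png");t=snap("top","t3.png")
f=lambda i:cv2.resize(i,None,fx=3,fy=3,interpolation=cv2.INTER_CUBIC)
cv2.imwrite("pics/c5.png",np.hstack([f(s[120:240,165:295]),f(t[160:280,165:295])])[:,:,::-1])
E
```

```text
time: 7.45
tool_pos: [0.5419, 0.149, 0.1953]
tool_rot: [-3.14, 0.003, 1.717]
ft_force: [0.0, -0.2, -0.0]
grip_width: 1.001
t 7.45 pos [0.5419 0.149  0.1953] shift cm [0.52 0.05 7.53] jaw 8.4 turn -0.4 tilt 0.18 F [ 0.  -0.2 -0. ] g 1.0009686494746814
```

View pics/c5.png

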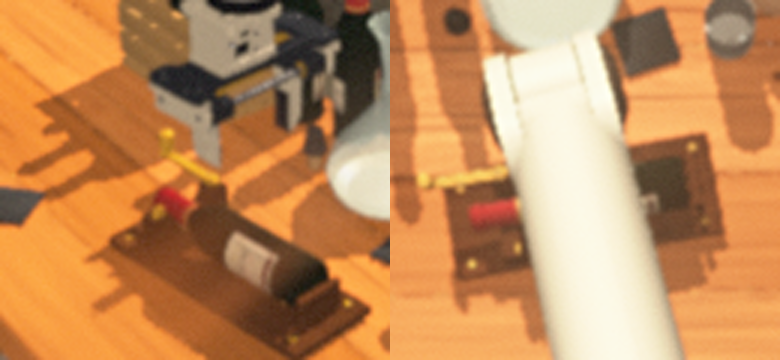

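The keeper now lies along the bottle (top crop, (425,180) to (505,172)), so it is fully open and off the neck. I descend over the body.

```bash
python3 -m handwheel '[[[0.4,0,1,0,1],[0,0,2,0,1],[0,0,2,0,1],[0,0,2,0,1],[0,0,2,0,1],[0,0,1,0,1],[0,0,0,0,1],[0,0,0,0,1]]]'; python3 d.py .5415 .154 .046 8.8
```

```text
time: 8.35
tool_pos: [0.5416, 0.1591, 0.0957]
tool_rot: [-3.142, -0.0, 1.725]
ft_force: [0.3, -0.3, 0.6]
grip_width: 1.001
t 8.35 pos [0.5416 0.1591 0.0957] shift cm [-0.5  -0.09  4.97] jaw 8.9 turn 0.1 tilt 0.01 F [ 0.3 -0.3  0.6] g 1.0007468539213042
```

```bash
python3 -m handwheel '[[[-0.5,0,0,0,1],[0,0,1,0,1],[0,0,1,0,1],[0,0,1,0,1],[0,0,1,0,1],[0,0,1,0,1],[0,0,0,0,1],[0,0,0,0,1]]]'; python3 d.py .5415 .154 .046 8.8
```

```text
time: 9.15
tool_pos: [0.542, 0.1533, 0.0452]
tool_rot: [-3.141, 0.0, 1.725]
ft_force: [0.5, 0.3, 0.3]
grip_width: 0.999
t 9.15 pos [0.542  0.1533 0.0452] shift cm [ 0.08 -0.04 -0.08] jaw 8.8 turn 0.0 tilt 0.06 F [0.5 0.3 0.3] g 0.9988926840614781
```

```bash
python3 -m handwheel '[[[0,0,0,0,0.85],[0,0,0,0,0.75],[0,0,0,0,0.7],[0,0,0,0,0.68],[0,0,0,0,0.66],[0,0,0,0,0.65],[0,0,0,0,0.64],[0,0,0,0,0.635]]]' 10; python3 d.py .5415 .154 .046 8.8
```

```text
time: 9.95
tool_pos: [0.5411, 0.1532, 0.0454]
tool_rot: [-3.139, 0.0, 1.725]
ft_force: [-4.8, -1.2, 3.1]
grip_width: 0.638
t 9.95 pos [0.5411 0.1532 0.0454] shift cm [ 0.07  0.05 -0.06] jaw 8.8 turn 0.0 tilt 0.14 F [-4.8 -1.2  3.1] g 0.638410596796121
```

```bash
python3 -m handwheel '[[[0,-0.1,0,0,0.64],[0,0,0,0,0.64],[0,0,0,0,0.635],[0,0,0,0,0.63],[0,0,0,0,0.6],[0,0,0,0,0.5],[0,0,0,0,0.5],[0,0,0,0,0.5]]]' 15; python3 d.py .5415 .154 .046 8.8;python3 -m handwheel '[[[0,0,0,0,0.5],[0,0,0,0,0.5],[0,0,0,0,0.5],[0,0,0,0,0.5],[0,0,0,0,0.5],[0,0,0,0,0.5],[0,0,0,0,0.5],[0,0,0,0,0.5]]]' 30; python3 d.py .5415 .154 .046 8.8
```

```text
time: 10.75
tool_pos: [0.5407, 0.1531, 0.0455]
tool_rot: [-3.14, 0.0, 1.725]
ft_force: [-5.4, 0.4, 3.0]
grip_width: 0.627
t 10.75 pos [0.5407 0.1531 0.0455] shift cm [ 0.07  0.09 -0.05] jaw 8.8 turn 0.0 tilt 0.07 F [-5.4  0.4  3. ] g 0.6273646639041953
time: 11.55
tool_pos: [0.5406, 0.1531, 0.0455]
tool_rot: [-3.14, 0.0, 1.725]
ft_force: [-5.1, -0.3, 1.5]
grip_width: 0.622
t 11.55 pos [0.5406 0.1531 0.0455] shift cm [ 0.07  0.1  -0.05] jaw 8.8 turn 0.0 tilt 0.08 F [-5.1 -0.3  1.5] g 0.6216051987323117
```

```bash
python3 -m handwheel '[[[0,0,-0.2,0,0.5],[0,0,-0.3,0,0.5],[0,0,-0.4,0,0.5],[0,0,-0.5,0,0.5],[0,0,-0.5,0,0.5],[0,0,-0.4,0,0.5],[0,0,-0.2,0,0.5],[0,0,0,0,0.5]]]'; python3 d.py .5157 -.267 .154 8.8
```

```text
time: 12.35
tool_pos: [0.5417, 0.1534, 0.0712]
tool_rot: [3.141, -0.0, 1.725]
ft_force: [-0.1, -0.2, -5.7]
grip_width: 0.615
t 12.35 pos [0.5417 0.1534 0.0712] shift cm [-41.14  -9.    -8.3 ] jaw 8.8 turn 0.0 tilt 0.05 F [-0.1 -0.2 -5.7] g 0.6152123756712302
```

```bash
python3 -m handwheel '[[[0,0,-0.6,0,0.5],[0,0,-1.2,0,0.5],[0,0,-1.5,0,0.5],[0,0,-1.5,0,0.5],[0,0,-1.5,0,0.5],[0,0,-1.2,0,0.5],[0,0,-0.6,0,0.5],[0,0,0,0,0.5]]]';  python3 d.py .5157 -.267 .154 8.8
python3 - <<'E'
from h import *
print(manip.state()["torque"])
s=snap("scene","s4.png")
cv2.imwrite("pics/c6.png",cv2.resize(s[80:230,160:310],None,fx=4,fy=4,interpolation=cv2.INTER_CUBIC)[:,:,::-1])
# expected axis ends on level bottle
b=np.array([.5412,.1534,.168]);a=np.array([-.152,.988,0]);print(((proj("scene",[b-.09*a,b+.145*a])-[160,80]+.5)*4).round())
E
```

```text
time: 13.15
tool_pos: [0.5421, 0.1535, 0.1532]
tool_rot: [3.139, -0.001, 1.725]
ft_force: [0.7, -0.2, -6.3]
grip_width: 0.619
t 13.15 pos [0.5421 0.1535 0.1532] shift cm [-41.15  -9.05  -0.13] jaw 8.8 turn 0.0 tilt 0.14 F [ 0.7 -0.2 -6.3] g 0.6189225658065122
[ 0.00170914  0.0166703  -0.02691705]
[[432. 419.]
 [227. 306.]]
```

View pics/c6.png

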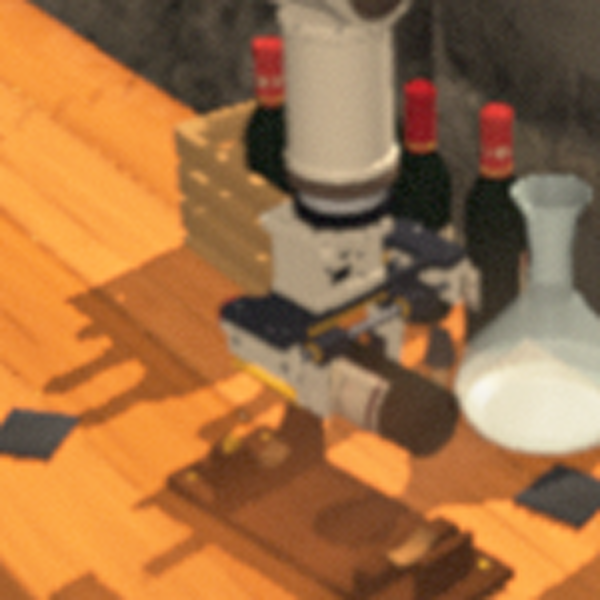

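The bottle hangs level: its foot is at about (425,415) against the predicted (432,419), and the wrist torque is near zero. I carry it slowly.

```bash
python3 -m handwheel '[[[-0.4,-0.1,0,0,0.5],[-0.8,-0.2,0,0,0.5],[-1.2,-0.3,0,0,0.5],[-1.6,-0.35,0,0,0.5],[-1.8,-0.4,0,0,0.5],[-1.8,-0.4,0,0,0.5],[-1.8,-0.4,0,0,0.5],[-1.8,-0.4,0,0,0.5]]]'; python3 -m handwheel '[[[-1.8,-0.4,0,0,0.5],[-1.8,-0.4,0,0,0.5],[-1.8,-0.4,0,0,0.5],[-1.8,-0.4,0,0,0.5],[-1.8,-0.4,0,0,0.5],[-1.8,-0.4,0,0,0.5],[-1.8,-0.4,0,0,0.5],[-1.8,-0.4,0,0,0.5]]]';  python3 d.py .5157 -.267 .154 8.8
```

```text
time: 14.0
tool_pos: [0.5328, 0.0359, 0.1516]
tool_rot: [-3.141, 0.001, 1.723]
ft_force: [0.4, -0.3, -6.7]
grip_width: 0.62
time: 14.8
tool_pos: [0.5227, -0.1111, 0.1516]
tool_rot: [-3.141, 0.0, 1.723]
ft_force: [-0.6, -0.1, -6.9]
grip_width: 0.62
t 14.8 pos [ 0.5227 -0.1111  0.1516] shift cm [-15.3   -3.05  -0.23] jaw 8.7 turn -0.1 tilt 0.04 F [-0.6 -0.1 -6.9] g 0.6201808375944288
```

```bash
python3 -m handwheel '[[[-1.8,-0.4,0,0,0.5],[-1.8,-0.4,0,0,0.5],[-1.8,-0.4,0,0,0.5],[-1.8,-0.4,0,0,0.5],[-1.8,-0.3,0,0,0.5],[-1.6,-0.3,0,0,0.5],[-1.4,-0.3,0,0,0.5],[-1.2,-0.2,0,0,0.5]]]'; python3 -m handwheel '[[[-0.9,-0.2,0,0,0.5],[-0.6,-0.1,0,0,0.5],[-0.3,0,0,0,0.5],[-0.2,0,0,0,0.5],[0,0,0,0,0.5],[0,0,0,0,0.5],[0,0,0,0,0.5],[0,0,0,0,0.5]]]';  python3 d.py .5157 -.267 .154 8.8
python3 - <<'E'
from h import *
p=manip.state()["tool_pos"]
a=np.array([-.152,.988,0]);b=p+[0,0,.011]
s=snap("scene","s5.png");t=snap("top","t5.png")
print((proj("scene",[b-.09*a,b+.065*a,b+.145*a])-[230,180]+.5)*3,(b+.065*a).round(4),(proj("top",[b+.065*a,b+.145*a])-[290,175]+.5)*3)
f=lambda i:cv2.resize(i,None,fx=3,fy=3,interpolation=cv2.INTER_CUBIC)
cv2.imwrite("pics/c7.png",np.hstack([f(s[180:320,230:360]),f(t[175:315,290:420])])[:,:,::-1])
E
```

```text
time: 15.6
tool_pos: [0.5161, -0.2452, 0.1516]
tool_rot: [-3.141, 0.0, 1.723]
ft_force: [0.1, 1.0, -6.9]
grip_width: 0.621
time: 16.4
tool_pos: [0.5174, -0.2629, 0.1517]
tool_rot: [3.142, -0.0, 1.725]
ft_force: [-0.2, 1.3, -5.5]
grip_width: 0.62
t 16.4 pos [ 0.5174 -0.2629  0.1517] shift cm [-0.37 -0.23 -0.23] jaw 8.8 turn 0.0 tilt 0.01 F [-0.2  1.3 -5.5] g 0.6199076231858468
[[389.68557338 256.05069068]
 [247.7665975  171.98610492]
 [180.89993622 132.35890816]] [ 0.5076 -0.1987  0.1627] [[175.7198559  161.67506053]
 [ 98.59190027 175.0294047 ]]
```

View pics/c7.png

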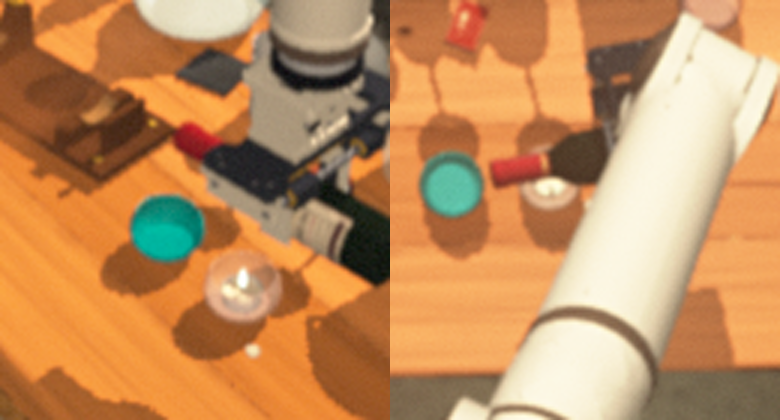

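The mouth is seen at top crop (104,172) against the predicted (99,175). The candle is in place and the bottle is level over it. I check that it is still and hand in.

```bash
python3 -m handwheel '[[[0,0,0,0,0.5],[0,0,0,0,0.5],[0,0,0,0,0.5],[0,0,0,0,0.5],[0,0,0,0,0.5],[0,0,0,0,0.5],[0,0,0,0,0.5],[0,0,0,0,0.5]]]'
python3 - <<'E'
from h import *
s=manip.state();print(s["tool_pos"],abs(s["dq"]).max(),s["ft_force"],s["torque"],s["grip_width"])
if abs(s["dq"]).max()<.02: print(job.close_job())
E
```

```text
time: 17.3
tool_pos: [0.5173, -0.2634, 0.1517]
tool_rot: [-3.142, -0.0, 1.724]
ft_force: [0.2, -0.6, -6.2]
grip_width: 0.619
[ 0.5172971  -0.26338409  0.15166844] 0.0017744516896265271 [ 0.23265144 -0.55499236 -6.19171776] [-0.11126273  0.038433   -0.02972987] 0.6193884242519587
the job is handed in; nothing more can be done
None
```

I swung the keeper aside, lifted the bottle out level and carried it slowly over the candle. I handed the job in at 17.3 s while still holding it; no verdict was reported.

- **Keeper:** I caged the knob loosely between the fingers and swung it to about 1.57 rad, estimated from the tool position. A picture showed it lying along the bottle, off the neck.
- **Grip:** I took the body at the balance point with 30 N. A side force of about 5 N showed the bottle roughly 1 mm off-centre. A 1 mm shift did not remove it while the bottle lay in the cradle, but it vanished on lifting.
- **Last checks:**
  - The arm was still, with joint speeds below 0.002 rad/s.
  - The tool hung straight down with about 6.2 N of weight on it, and the last picture agreed with a level bottle.
  - The shoulder works out at about (0.508, -0.199, 0.163) m, against a candle at (0.507, -0.2015) m.
  - The candle and the turquoise look-alike looked unmoved.
- **Disagreements:**
  - In the last picture the mouth was about 2 px (roughly 6 mm) from where I predicted, well inside the 35 mm allowed.
  - An early reading of the knob from the scene camera was about 16 mm off. I put that down to having picked the wrong pixel, since the projected knob top agreed.

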